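Second course of power modules, half-lapped

ROBOT

A 6-joint arm with a two-finger parallel gripper is mounted at the origin on the work surface. World frame = base frame: x ahead of the robot, y to its left, z up, the work surface at z = 0. Lengths are in m, angles in rad, forces in N, time in s.
With the tool pointing down it reaches from about 0.325 to 0.925 m from the base axis. Payload 3.1 kg.
Tool frame: the origin (TCP) lies at the very end of the fingers, on their centre line; the grasp point (between the pads) lies 19 mm behind it; x points along the fingers, y is the direction in which the jaws open and shut, and the axes are right-handed (so a half turn about x gives the same grasp; the last joint's range is limited). The gripper opens to 85 mm and grips with 20 to 120 N. Pads are 22 mm wide; open, the fingers measure 114 mm over their backs; the gripper's body (76 mm by 85 mm) begins 54 mm behind the grasp point. The pads swing forward as they close: fully open they stand 13 mm farther back than shut.
Start: joints at [1.015, 0.217, 1.613, -0, 1.311, -0.112], TCP at [0.268, 0.564, 0.195] pointing down, gripper open.
Joint ranges: [-2.75, 2.75], [-0.78, 2.1], [0.31, 2.55], [-1.13, 4.27], [0.13, 2.63], [-2.58, 2.58]. Speed limits (rad/s): [2.79, 2.79, 3.14, 3.14, 3.14, 3.14].

INTERFACE

Orientations are given as a unit quaternion [x, y, z, w].
In Python, from bench import bot gives the robot as it stands. Calls block until the motion is done:
- bot.move_pose(position, orientation): joint-space move of the TCP to a pose.
- bot.movel(position, attitude=None, v=0.15, contact_N=None): straight line of the TCP; attitude=None keeps the orientation; v is the mean speed in m/s. With contact_N (N) it stops when the force on the tool has changed by that much, and returns True; else False.
- bot.goto_joints(angles): joint-space move.
- bot.set_gripper(opening, f_grip=None): finger opening in m; f_grip is the grip in N (None keeps the last); returns when the fingers have stopped.
- bot.sleep(seconds).
- bot.inverse_kinematics(position, orientation): joint angles nearest the present ones, or None.
- bot.get_state(): the state.
- bot.grab_frame(name): name is "side" or "top"; returns a dict with "img" (384x512x3 uint8, blue, green, red), "z_map" (384x512 float32, m along the optical axis (not along the pixel's ray), 0 where there is no reading), "fx", "fy", "cx", "cy" (pixels), "pose" (4x4, takes a point from camera to world coordinates). Camera axes: x right, y down, z forward; pixel columns grow to the right and rows downward; lengths in m; the calibration is good to about 2 mm. A picture is of the moment at which its call begins.
A pose or a line that the arm cannot do raises bot.Unreachable and nothing moves.
- bot.finish_job(): hands the job in, once; it reports no verdict.
The state is a dict: "time": time; "q": joint angles; "qd": joint speeds; "effort": joint torques, N m; "eef_pos": TCP position; "eef_rot": TCP orientation; "ft_force": force on the tool from outside, world axes, zero at the start; "ft_torque": the same for the moment, N m; "grip_width": finger opening in m.
Only numpy, scipy, OpenCV 4.12 (cv2) and the standard library are available. Lean on these libraries where they do the work, as an engineer would, in place of code of your own. Each camera call takes 0.05 s, during which the arm holds its last target.

TASK

The first course of three power-supply modules lies end to end on the plywood board, with a small gap between neighbours. Lay the second course on it like brickwork: put the two loose full-length modules on top, right way up and in line with the row, each centred over one of the two gaps so that it rests half on each neighbour, its long sides flush with those below. Do not shift the first course, and leave the short module and everything else on the bench where they are.

Things in the scene. Friction and masses are not known exactly. Their poses are not given: they have to be found in the camera images.
- unit_a_c (a point): a loose full-length module to be laid: closed aluminium power-supply module with black end caps, 96 long (x) x 48 wide (y) x 36 high (z); about 300 g, firm and smooth-sided, starts flat on the bench. Point at its centre, half-way up (18 above its underside). x runs along its length, y across it, z up; it may be laid either way round. Grip it across the 48 mm width, preferably in its upper half so that the fingertips stay above its underside
- unit_b_c (a point): the other loose full-length module, identical to the first. Point at its centre, half-way up; same axes
- gap_near (a point): middle of the gap between the robot-side and the middle module of the first course, at the height of the first course's top face (51 above the bench); the gap is 8 wide, so this point is 52 from the centre of either neighbour. x runs along the row, y across it, z up. A module well laid here has its centre 18 above this point
- gap_far (a point): the same point for the gap between the middle module and the one farthest from the robot; 104 from the other gap point, so the two laid modules have 8 between their ends
- low_near_c (a point): first-course module nearest the robot, loose, lying on the board: closed aluminium power-supply module with black end caps, 96 long (x) x 48 wide (y) x 36 high (z); point at its centre, half-way up; x along the row
- low_mid_c (a point): first-course module in the middle, same size; point at its centre, half-way up; x along the row, pointing away from the robot
- low_far_c (a point): first-course module farthest from the robot, same size; point at its centre, half-way up
- board: fixed plywood board under the first course, 360 long (x) x 85 wide (y) x 15 thick, on the bench; origin at the centre of its underside
- unit_a: the same module as unit_a_c; origin at the centre of its underside
- unit_b: the same module as unit_b_c; origin at the centre of its underside
- short_c (a point): bystander: a short module of the same make, only 62 long x 48 wide x 36 high, loose on the bench; point at its centre, half-way up
- spool_c (a point): bystander: small metal spool standing on the bench, 48 across, 32 high; point at its centre
- pcb: bystander: green circuit board with components, 100 x 75, 24 high, flat on the bench; origin at the centre of its underside
- meter: bystander: black hand-held meter lying flat, 150 x 78 x 36; origin at the centre of its underside
- tub: bystander: open grey round tub, 64 across, 45 high; origin at the centre of its underside
- driver: bystander: screwdriver lying on the bench along its x axis, under 40 high; origin under it at about its middle
Things that resemble listed ones, but are neither listed nor needed, are in the scene too. What is shaped like the unit_b but red or yellow is not meant. What is shaped like the unit_a but purple is not meant.

How it is judged:
At the end, for the whole second after the job is handed in: A full-length module at rest, right way up, level (0.08 rad) on the first course over each gap, centred within 12 mm along the row and 10 mm across, in line within 0.14 rad; first-course modules moved under 12 mm; short module, spool, circuit board, meter, tub, screwdriver moved under 30 mm ((((x of unit_a_c in the frame of gap_near between -0.012 and 0.012 m and y of unit_a_c in the frame of gap_near between -0.01 and 0.01 m and z of unit_a_c in the frame of gap_near between 0.013 and 0.023 m and angle between the x axis of unit_a_c and the x axis of gap_near, either way round below 0.14 rad) and (x of unit_b_c in the frame of gap_far between -0.012 and 0.012 m and y of unit_b_c in the frame of gap_far between -0.01 and 0.01 m and z of unit_b_c in the frame of gap_far between 0.013 and 0.023 m and angle between the x axis of unit_b_c and the x axis of gap_far, either way round below 0.14 rad)) or ((x of unit_a_c in the frame of gap_far between -0.012 and 0.012 m and y of unit_a_c in the frame of gap_far between -0.01 and 0.01 m and z of unit_a_c in the frame of gap_far between 0.013 and 0.023 m and angle between the x axis of unit_a_c and the x axis of gap_far, either way round below 0.14 rad) and (x of unit_b_c in the frame of gap_near between -0.012 and 0.012 m and y of unit_b_c in the frame of gap_near between -0.01 and 0.01 m and z of unit_b_c in the frame of gap_near between 0.013 and 0.023 m and angle between the x axis of unit_b_c and the x axis of gap_near, either way round below 0.14 rad))) and distance of each of low_near_c, low_mid_c, low_far_c from where it was at the start of the episode below 0.012 m and angle between each of unit_a_c, unit_b_c's own z axis and vertical below 0.08 rad and linear speed of each of unit_a, unit_b below 0.02 m/s and distance of each of short_c, spool_c, pcb, meter, tub, driver from where it was at the start of the episode below 0.03 m); the robot touches nothing.
It also fails if it takes over 64 s, if anything falls off the work surface, if the arm or the gripper's body presses on something with over 40 N, if the wrist force passes 120 N, or if a joint passes its speed limit or range.

## Working session

There is one attempt and no reset: what is moved stays moved. The work goes in short steps, each a Python script; the robot and the scene stay as the last script left them, time stands still between calls to the robot, and variables do not carry over. Pictures are saved under pics/ and viewed, and the job is handed in when it is done.

```bash
mkdir -p pics; ls
python3 - <<'E'
from bench import bot
import cv2,numpy as np,pickle
for n in("top","side"):
    f=bot.grab_frame(n); cv2.imwrite(f"pics/{n}0.png",f["img"]); pickle.dump(f,open(f"{n}0.pkl","wb"))
    print(n,f["fx"],f["fy"],f["cx"],f["cy"]);print(np.round(f["pose"],3))
print(bot.get_state())
E
```

```text
pics
top 393.179424217689 393.179424217689 253.38924580684738 196.94155357050275
[[-0.014 -0.992  0.127  0.45 ]
 [-1.     0.014 -0.004  0.003]
 [ 0.002 -0.127 -0.992  1.145]
 [ 0.     0.     0.     1.   ]]
side 377.61392269369617 377.61392269369617 247.37330580926638 192.7686725922728
[[ 0.712 -0.48   0.513 -0.01 ]
 [-0.702 -0.465  0.54  -0.598]
 [-0.02  -0.744 -0.668  0.834]
 [ 0.     0.     0.     1.   ]]
{'time': 0.1, 'q': array([ 1.01477439e+00,  2.17668010e-01,  1.61481219e+00, -3.34955087e-05,
        1.31130578e+00, -1.12208793e-01]), 'qd': array([ 0.00036873, -0.00245073, -0.00184933,  0.00018089,  0.00285205,
       -0.0002023 ]), 'effort': array([-7.21242141e-04, -3.98075044e+01, -3.04966807e+01, -1.10562037e-04,
        4.29704291e-03,  1.64182899e-05]), 'eef_pos': array([0.26792021, 0.56374303, 0.19418547]), 'eef_rot': array([ 0.15488762,  0.69001199, -0.15636028,  0.68952501]), 'ft_force': array([-0.60916964, -0.61074555, -0.33120644]), 'ft_torque': array([-0.00059436,  0.04748553,  0.0188118 ]), 'grip_width': 0.08509858521159105}
```

View pics/top0.png

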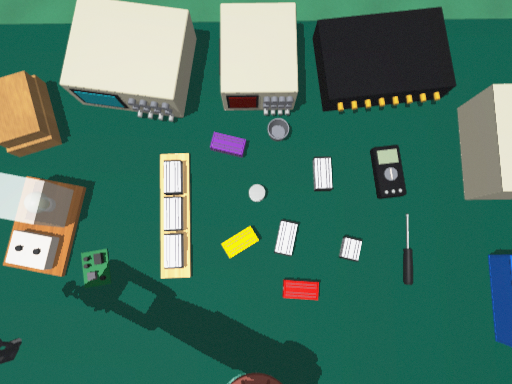

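View pics/side0.png

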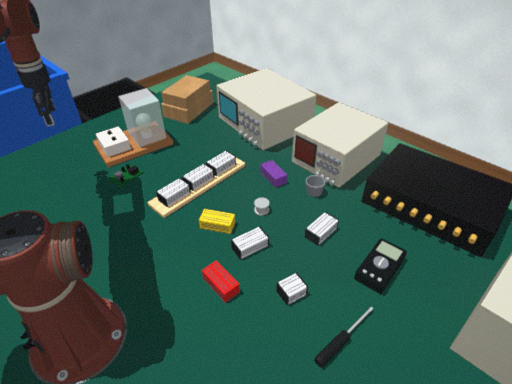

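Candidates in the top view: white modules at (323,173) and (286,237). Look-alikes are the short module (351,248), yellow (240,241), red (301,290) and purple (228,144). The row is at (173,177), (173,214) and (173,250). Next I'll check a close crop and measure.

```bash
cat > h.py <<'E'
import numpy as np,cv2
def cloud(f):
    z=f["z_map"];v,u=np.mgrid[:z.shape[0],:z.shape[1]]
    P=np.stack([(u-f["cx"])/f["fx"]*z,(v-f["cy"])/f["fy"]*z,z,np.ones_like(z)],-1)
    W=(P@f["pose"].T)[...,:3]; W[z<=0]=np.nan; return W
def rect(W,box,zlo,zhi):
    u0,v0,u1,v1=box
    w=W[v0:v1,u0:u1].reshape(-1,3); w=w[(w[:,2]>zlo)&(w[:,2]<zhi)]
    (c,s,a)=cv2.minAreaRect((w[:,:2]*1000).astype(np.float32))
    if s[0]<s[1]: s=s[::-1];a+=90
    return np.round(c,1),np.round(s,1),round((a+90)%180-90,1),round(float(np.median(w[:,2]))*1000,1),len(w)
E
python3 - <<'E'
import pickle,cv2
from h import *
f=pickle.load(open("top0.pkl","rb"));W=cloud(f)
for n,b,lo,hi in [("near",(155,228,195,275),.042,.07),("mid",(155,195,195,233),.042,.07),("far",(155,152,195,197),.042,.07),("row",(155,152,195,275),.042,.07),
 ("A",(305,150,340,197),.027,.05),("B",(268,213,305,263),.027,.05),("short",(335,230,370,266),.027,.05),("yellow",(215,222,265,262),.02,.05),("tub",(265,115,292,142),.03,.06),("spool",(245,180,270,205),.02,.05)]:
    print(n,rect(W,b,lo,hi))
im=f["img"]
a=cv2.resize(im[140:290,145:205],None,fx=4,fy=4,interpolation=cv2.INTER_CUBIC)
b=cv2.resize(im[140:290,250:375],None,fx=4,fy=4,interpolation=cv2.INTER_CUBIC)
cv2.imwrite("pics/crop0.png",np.hstack([a,b]))
E
```

```text
near (array([453.2, 223.9]), array([108.4,  48.5]), 1.2, 50.0, 666)
mid (array([549.2, 225.6]), array([95.4, 47.9]), 0.6, 50.1, 604)
far (array([648.7, 227.1]), array([106.1,  47.9]), 0.5, 50.5, 593)
row (array([550.3, 225.9]), array([302.5,  48.6]), 1.2, 50.2, 1806)
A (array([ 661.2, -201.8]), array([96.4, 49.1]), 0.3, 35.5, 576)
B (array([477.5, -91.3]), array([96.1, 47.8]), -13.3, 35.2, 588)
short (array([ 444.3, -273.3]), array([61.6, 49.1]), -14.0, 35.1, 393)
yellow (array([467.9,  38.7]), array([95.9, 48.2]), -59.4, 35.3, 593)
tub (array([791. , -74.1]), array([61. , 60.9]), 84.9, 42.5, 145)
spool (array([608.6, -12. ]), array([45.8, 44. ]), 89.5, 31.2, 208)
```

View pics/crop0.png

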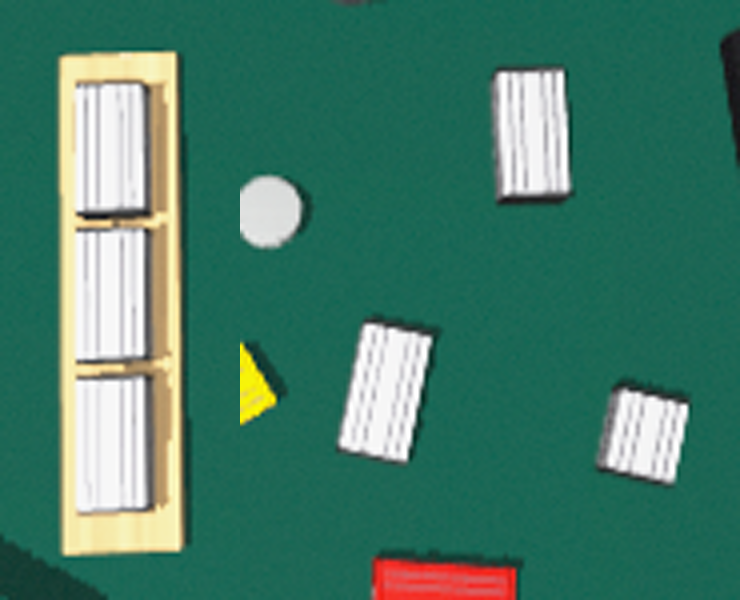

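Sizes match: A and B are 96×48 with tops at 35 mm, and the row is 302.5×48.5 with its top at 50 mm. Both choices are white full-length modules. Next: pick A and lay it over gap_far.

```bash
cat >> h.py <<'E'
from scipy.spatial.transform import Rotation as R
def quat(deg):
    t=np.radians(deg);c,s=np.cos(t),np.sin(t)
    return R.from_matrix(np.array([[0,-s,c],[0,c,s],[-1,0,0]])).as_quat()
def best(bot,p,deg):
    o=[]
    for d in (deg,deg+180):
        q=bot.inverse_kinematics(p,quat(d))
        if q is not None:o.append((abs(q[5]),d))
    return min(o)[1]
ROW=np.array([.5503,.2259]);RA=1.0
def gap(s):return ROW+s*.052*np.array([np.cos(np.radians(RA)),np.sin(np.radians(RA))])
E
python3 - <<'E'
from bench import bot
from h import *
for p,a in [((.6612,-.2018),.3),((.4775,-.0913),-13.3),(gap(1),RA),(gap(-1),RA)]:
    for z in(.01,.2):
        for d in(a,a+180):print(p,z,d,np.round(bot.inverse_kinematics([*p,z],quat(d)) if bot.inverse_kinematics([*p,z],quat(d)) is not None else 0,2))
p,a=(.6612,-.2018),.3
a=best(bot,[*p,.2],a)
bot.set_gripper(.085,60)
bot.move_pose([*p,.2],quat(a))
bot.movel([*p,.06],quat(a),v=.2)
print(bot.movel([*p,.011],quat(a),v=.08,contact_N=10))
bot.set_gripper(.03,60)
s=bot.get_state();print(s['time'],s['eef_pos'],s['grip_width'],s['ft_force'])
bot.movel([*p,.2],v=.15)
s=bot.get_state();print(s['time'],s['grip_width'],s['ft_force'])
f=bot.grab_frame("side");cv2.imwrite("pics/s1.png",f["img"])
E
```

```text
(0.6612, -0.2018) 0.01 0.3 [-0.4   0.55  1.55 -0.    1.05 -1.97]
(0.6612, -0.2018) 0.01 180.3 [-0.4   0.55  1.55 -0.    1.05  1.17]
(0.6612, -0.2018) 0.2 0.3 [-0.4   0.35  1.44 -0.    1.35 -1.97]
(0.6612, -0.2018) 0.2 180.3 [-0.4   0.35  1.44 -0.    1.35  1.17]
(0.4775, -0.0913) 0.01 -13.3 [-0.33  0.18  2.06 -0.    0.91 -1.67]
(0.4775, -0.0913) 0.01 166.7 [-0.33  0.18  2.06 -0.    0.91  1.47]
(0.4775, -0.0913) 0.2 -13.3 [-0.33 -0.09  1.93 -0.    1.3  -1.67]
(0.4775, -0.0913) 0.2 166.7 [-0.33 -0.09  1.93  0.    1.3   1.47]
[0.60229208 0.22680753] 0.01 1.0 [ 0.25  0.46  1.68 -0.    1.   -1.34]
[0.60229208 0.22680753] 0.01 181.0 [ 0.25  0.46  1.68 -0.    1.    1.8 ]
[0.60229208 0.22680753] 0.2 1.0 [ 0.25  0.25  1.56 -0.    1.33 -1.34]
[0.60229208 0.22680753] 0.2 181.0 [ 0.25  0.25  1.56 -0.    1.33  1.8 ]
[0.49830792 0.22499247] 0.01 1.0 [ 0.3   0.29  1.92 -0.    0.94 -1.29]
[0.49830792 0.22499247] 0.01 181.0 [ 0.3   0.29  1.92 -0.    0.94  1.85]
[0.49830792 0.22499247] 0.2 1.0 [ 0.3   0.05  1.79 -0.    1.3  -1.29]
[0.49830792 0.22499247] 0.2 181.0 [ 0.3   0.05  1.79 -0.    1.3   1.85]
False
5.5167 [ 0.66123388 -0.20178934  0.01108793] 0.03032053124205653 [-0.34700808  0.3927319  -0.4755759 ]
6.925 0.03031492556341328 [ 1.15066869 -0.15332021 -0.19850513]
```

View pics/s1.png

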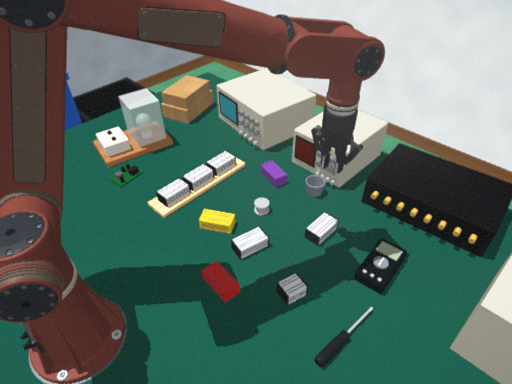

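The gripper closed to 30 mm on nothing: it missed, and module A is still at about (322,228). I need to know where the fingers really were, so I'll project the TCP into the picture.

Run:
```python
from bench import bot
from h import *
import pickle
s=bot.get_state();print(s['eef_pos'],R.from_quat(s['eef_rot']).as_matrix().round(3))
f=bot.grab_frame("side");t=bot.grab_frame("top")
for g in(f,t):
    for p in (s['eef_pos'],[.6612,-.2018,.036],[.6612,-.2018,.0]):
        c=np.linalg.inv(g["pose"])@[*p,1];print(np.round([g["fx"]*c[0]/c[2]+g["cx"],g["fy"]*c[1]/c[2]+g["cy"]],1))
W=cloud(f);print("side A",rect(W,(300,210,342,245),.027,.05)); print("B side",rect(W,(228,225,272,260),.027,.05))
W0=cloud(pickle.load(open("side0.pkl","rb")))
print("side0 A",rect(W0,(300,210,342,245),.027,.05)); print("side0 B",rect(W0,(228,225,272,260),.027,.05)); print("row",rect(W0,(150,145,245,210),.042,.07))
Wt=cloud(t);print("top A now",rect(Wt,(305,150,340,197),.027,.05))
a=cv2.resize(f["img"][100:260,270:400],None,fx=4,fy=4,interpolation=cv2.INTER_CUBIC);cv2.imwrite("pics/s2.png",a[:600])
cv2.imwrite("pics/t2.png",t["img"])
```

```text
[ 0.6602709  -0.20144199  0.19814639] [[-0.003  0.005 -1.   ]
 [ 0.001 -1.    -0.005]
 [-1.    -0.001  0.003]]
[328.9 180.2]
[322.2 223.1]
[320.9 231.6]
[334.5 159.9]
[322.9 172.1]
[320.8 174.4]
side A (array([ 659.1, -202.5]), array([99. , 48.6]), 1.1, 34.9, 463)
B side (array([481.7, -65.5]), array([104.3,  97.4]), 77.0, 34.8, 516)
side0 A (array([ 659.5, -202.9]), array([100.,  50.]), -0.5, 34.9, 461)
side0 B (array([481.7, -66.2]), array([104.3,  98.7]), 77.4, 34.7, 522)
row (array([548. , 225.3]), array([305.2,  52.9]), 1.4, 49.7, 958)
top A now (array([ 678.3, -187.7]), array([61.9, 23.1]), -3.2, 35.7, 114)
```

View pics/s2.png

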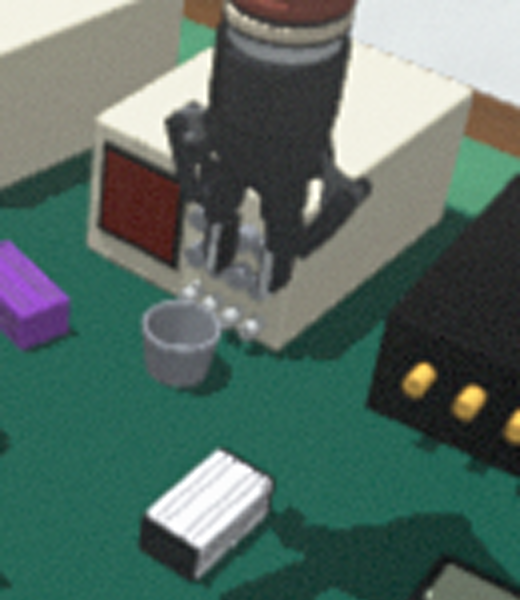

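View pics/t2.png

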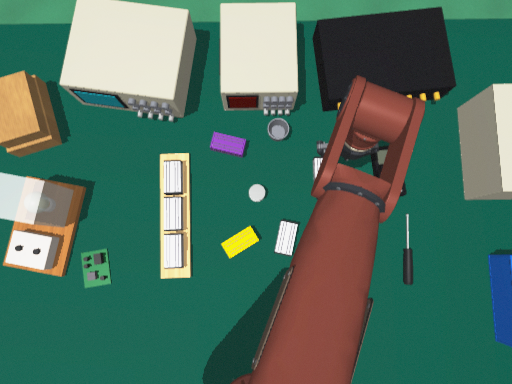

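Run:
```python
from bench import bot
from h import *
s=bot.get_state();print(s['eef_pos'],s['grip_width'],s['q'])
f=bot.grab_frame("side");W=cloud(f)
# points near tool column
m=(np.abs(W[...,0]-.66)<.1)&(np.abs(W[...,1]+.2)<.1)&(W[...,2]>.08)&(W[...,2]<.4)
P=W[m];v,u=np.nonzero(m)
i=np.argsort(P[:,2])[:25]
for k in i:print(u[k],v[k],P[k].round(3))
for lo in np.arange(.16,.36,.01):
    w=P[(P[:,2]>=lo)&(P[:,2]<lo+.01)]
    if len(w):print(round(lo,2),len(w),w.min(0).round(3),w.max(0).round(3))
```

```text
[ 0.66046219 -0.20152474  0.19841432] 0.029966547680531416 [-3.97697017e-01  3.53009077e-01  1.43860500e+00 -7.13733107e-06
  1.35254805e+00  1.16787296e+00]
325 167 [ 0.658 -0.185  0.234]
336 174 [ 0.654 -0.222  0.234]
327 165 [ 0.667 -0.185  0.235]
337 173 [ 0.658 -0.222  0.235]
334 173 [ 0.653 -0.217  0.235]
326 166 [ 0.661 -0.186  0.236]
336 173 [ 0.655 -0.221  0.236]
328 164 [ 0.671 -0.185  0.236]
325 166 [ 0.657 -0.186  0.238]
323 167 [ 0.65  -0.185  0.238]
337 172 [ 0.658 -0.222  0.238]
335 173 [ 0.651 -0.221  0.239]
322 166 [ 0.651 -0.181  0.239]
324 167 [ 0.651 -0.187  0.239]
323 166 [ 0.652 -0.183  0.239]
326 165 [ 0.66  -0.186  0.24 ]
324 166 [ 0.653 -0.185  0.24 ]
327 164 [ 0.665 -0.186  0.24 ]
335 172 [ 0.652 -0.22   0.24 ]
322 165 [ 0.651 -0.18   0.242]
326 164 [ 0.661 -0.185  0.242]
325 165 [ 0.656 -0.186  0.242]
334 172 [ 0.649 -0.219  0.242]
336 172 [ 0.652 -0.222  0.242]
328 163 [ 0.668 -0.186  0.242]
0.23 16 [ 0.65  -0.222  0.234] [ 0.671 -0.181  0.24 ]
0.24 46 [ 0.649 -0.231  0.24 ] [ 0.674 -0.174  0.25 ]
0.25 58 [ 0.649 -0.231  0.25 ] [ 0.672 -0.172  0.26 ]
0.26 53 [ 0.648 -0.232  0.26 ] [ 0.673 -0.174  0.27 ]
0.27 49 [ 0.647 -0.244  0.27 ] [ 0.671 -0.161  0.28 ]
0.28 119 [ 0.647 -0.25   0.28 ] [ 0.674 -0.153  0.29 ]
0.29 110 [ 0.644 -0.254  0.29 ] [ 0.676 -0.149  0.3  ]
0.3 132 [ 0.643 -0.258  0.3  ] [ 0.677 -0.143  0.31 ]
0.31 132 [ 0.642 -0.263  0.31 ] [ 0.674 -0.139  0.32 ]
0.32 154 [ 0.64  -0.267  0.32 ] [ 0.67  -0.136  0.33 ]
0.33 227 [ 0.64  -0.267  0.33 ] [ 0.674 -0.137  0.34 ]
0.34 123 [ 0.641 -0.246  0.34 ] [ 0.671 -0.162  0.35 ]
0.35 37 [ 0.643 -0.239  0.35 ] [ 0.67  -0.166  0.36 ]
```

The depth image shows the real fingertips at z≈0.234, while the state reports the TCP at 0.198. So the tool frame sits about 35 mm further out than the real fingers, with the sideways position correct. That explains the miss, because the jaws shut just above the module. I'll check the offset at other openings and at a lower height.

```bash
cat >> h.py <<'E'
def tips(bot,f=None):
    s=bot.get_state();p=s['eef_pos'];f=bot.grab_frame("side");W=cloud(f)
    m=(np.hypot(W[...,0]-p[0],W[...,1]-p[1])<.075)&(W[...,2]>.045)&(W[...,2]<p[2]+.1)
    P=W[m];z=np.sort(P[:,2])[:4];n=P[P[:,2]<z[0]+.025]
    return p.round(4),round(s['grip_width'],4),z.round(4),n.min(0).round(3),n.max(0).round(3)
E
python3 - <<'E'
from bench import bot
from h import *
bot.set_gripper(.048);print(tips(bot))
bot.set_gripper(.085);print(tips(bot))
p=(.6612,-.2018)
bot.movel([*p,.08],quat(180.3),v=.2);print(tips(bot))
print(bot.get_state()['time'])
E
```

```text
(array([ 0.6612, -0.2018,  0.2   ]), 0.0478, array([0.2375, 0.2383, 0.2383, 0.2394]), array([ 0.649, -0.239,  0.238]), array([ 0.673, -0.164,  0.262]))
(array([ 0.6612, -0.2018,  0.2   ]), 0.0852, array([0.2475, 0.2481, 0.2491, 0.2491]), array([ 0.649, -0.258,  0.248]), array([ 0.675, -0.144,  0.272]))
(array([ 0.6622, -0.2022,  0.0812]), 0.0851, array([0.13  , 0.1301, 0.1303, 0.1313]), array([ 0.649, -0.258,  0.13 ]), array([ 0.675, -0.143,  0.155]))
8.8
```

The offset is consistent: the tips are 37.5 mm above the reported TCP at 48 mm opening and 48 mm above it fully open. Grasping with a commanded TCP of z = −0.028 puts the closed tips at about 10 mm.

Run:
```python
from bench import bot
from h import *
p=(.6612,-.2018);q=quat(180.3)
print(bot.movel([*p,-.028],q,v=.08,contact_N=10), bot.get_state()['eef_pos'])
bot.set_gripper(.03,60)
s=bot.get_state();print(s['time'],s['eef_pos'],s['grip_width'],s['ft_force'])
if s['grip_width']>.042:
    bot.movel([*p,.12],v=.15)
    s=bot.get_state();print(s['time'],s['grip_width'],s['ft_force'])
f=bot.grab_frame("side");cv2.imwrite("pics/s3.png",cv2.resize(f["img"][80:260,230:430],None,fx=3,fy=3))
```

```text
False [ 0.66190502 -0.20209022 -0.02712123]
10.7333 [ 0.66191992 -0.20221497 -0.02724935] 0.04695095993725302 [ 0.61314694 -0.49688199  3.4617575 ]
11.8667 0.047211869692611895 [ 1.03668669  0.06461874 -2.98916311]
```

View pics/s3.png

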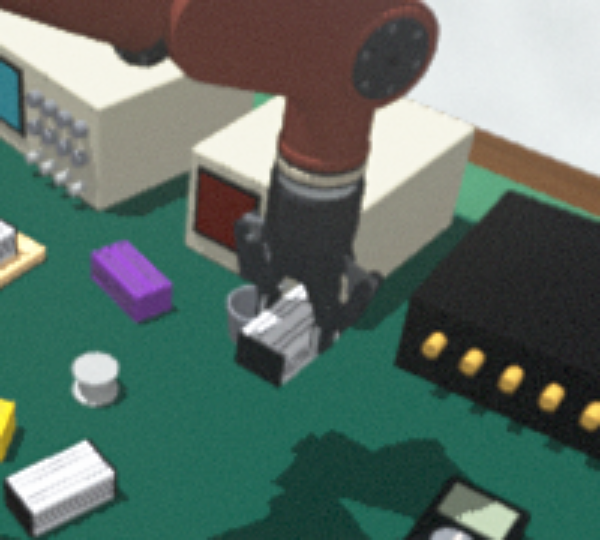

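Module A is held level: the jaws stopped at 47 mm and the weight reads about 3 N. Now placing it over gap_far.

Run:
```python
from bench import bot
from h import *
g=gap(1);q=quat(RA+180)
bot.move_pose([*g,.12],q)
bot.movel([*g,.045],q,v=.12)
bot.sleep(.3)
print(bot.get_state()['eef_pos'],bot.get_state()['time'])
f=bot.grab_frame("side");cv2.imwrite("pics/s4.png",cv2.resize(f["img"][100:250,110:310],None,fx=4,fy=4))
```

```text
[0.60301665 0.22706093 0.04605675] 14.5833
```

View pics/s4.png

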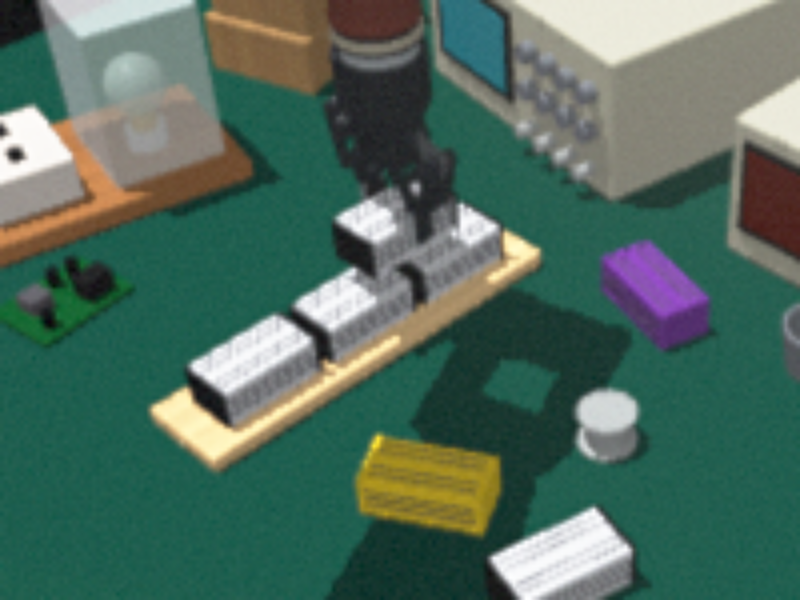

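Run:
```python
from bench import bot
from h import *
g=gap(1);q=quat(RA+180)
print(bot.movel([*g,.019],q,v=.03,contact_N=4), bot.get_state()['eef_pos'],bot.get_state()['ft_force'])
bot.set_gripper(.066)
bot.movel([*g,.15],q,v=.15)
p=(.4775,-.0913)
bot.set_gripper(.085)
bot.move_pose([*p,.10],quat(166.7))
print(bot.get_state()['time'])
f=bot.grab_frame("top");W=cloud(f)
print("laid",rect(W,(150,160,200,225),.075,.1))
print("low",rect(W,(155,152,195,275),.042,.07))
g2=bot.grab_frame("side");print(tips(bot))
print("laid side",rect(cloud(g2),(170,120,260,190),.075,.1))
cv2.imwrite("pics/t5.png",f["img"]);cv2.imwrite("pics/s5.png",g2["img"])
```

```text
True [0.60205319 0.22676503 0.02370722] [ 0.82779932 -0.04945155  3.99407846]
18.275
laid (array([602.5, 226.3]), array([96.6, 48.9]), 1.5, 86.3, 661)
low (array([550.7, 225.3]), array([303.2,  49.2]), 0.8, 50.3, 1284)
(array([ 0.4786, -0.0907,  0.1005]), 0.0853, array([0.1469, 0.1477, 0.1481, 0.15  ]), array([ 0.457, -0.147,  0.147]), array([ 0.498, -0.041,  0.172]))
laid side (array([600.1, 225.8]), array([98.5, 51.3]), 1.4, 85.6, 327)
```

View pics/t5.png

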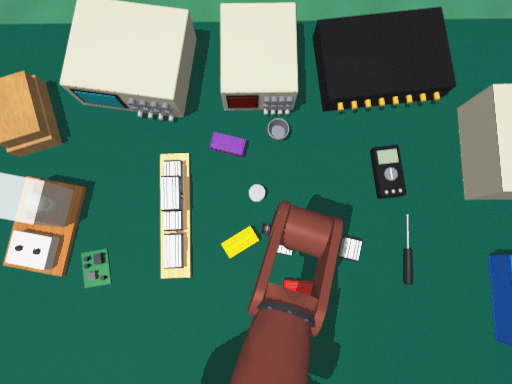

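View pics/s5.png

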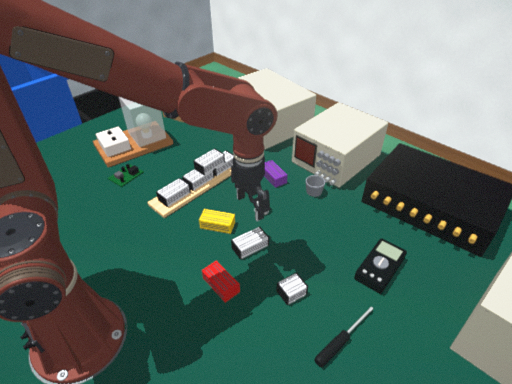

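Module A lies at (602.5, 226.3) mm against a target of (602.3, 226.8), with its top at 86 mm. The row has not moved. Now module B, with a narrower opening to keep clear of the yellow block.

Run:
```python
from bench import bot
from h import *
p=(.4775,-.0913);q=quat(166.7)
bot.set_gripper(.072,60)
print(bot.movel([*p,-.028],q,v=.08,contact_N=10), bot.get_state()['eef_pos'])
bot.set_gripper(.03,60)
s=bot.get_state();print(s['time'],s['eef_pos'],s['grip_width'])
if s['grip_width']>.042:
    bot.movel([*p,.15],q,v=.15)
    print(bot.get_state()['grip_width'],bot.get_state()['ft_force'])
    g=gap(-1);q=quat(RA+180)
    bot.move_pose([*g,.15],q)
    bot.movel([*g,.045],q,v=.12); bot.sleep(.3)
    print(bot.get_state()['eef_pos'],bot.get_state()['time'])
f=bot.grab_frame("side");cv2.imwrite("pics/s6.png",cv2.resize(f["img"][100:250,110:310],None,fx=4,fy=4))
```

```text
False [ 0.47811059 -0.09149433 -0.02743448]
20.8083 [ 0.47835034 -0.0916377  -0.02727201] 0.04686286091536033
0.04723399664272075 [-0.06221967 -0.65935824 -2.28903111]
[0.49879325 0.22520653 0.04567759] 24.675
```

View pics/s6.png

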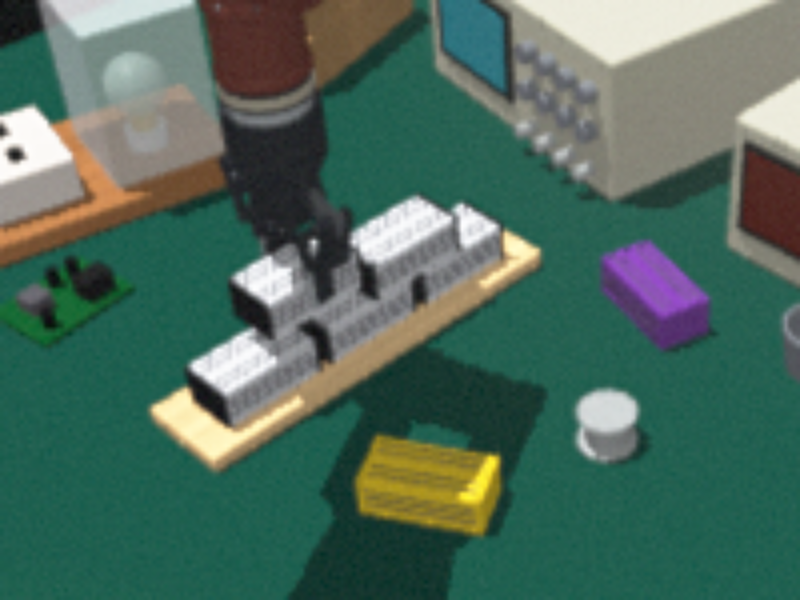

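B hangs level over gap_near with a visible gap to A, so I'll lower and release it.

Run:
```python
from bench import bot
from h import *
import pickle
g=gap(-1);q=quat(RA+180)
print(bot.movel([*g,.019],q,v=.03,contact_N=4), bot.get_state()['eef_pos'])
bot.set_gripper(.066)
bot.movel([*g,.17],q,v=.15)
bot.move_pose([.42,-.08,.25],quat(180))
print(bot.get_state()['time'])
f=bot.grab_frame("top");W=cloud(f)
print("far",rect(W,(150,160,200,207),.075,.1),gap(1))
print("near",rect(W,(150,207,200,260),.075,.1),gap(-1))
print("low",rect(W,(155,152,195,275),.042,.07))
W0=cloud(pickle.load(open("top0.pkl","rb")))
for n,b in dict(short=(335,230,370,266),spool=(245,180,270,205),tub=(265,115,292,142),pcb=(75,240,115,290),meter=(365,140,410,203)).items():
    print(n,rect(W0,b,.012,.06),rect(W,b,.012,.06))
cv2.imwrite("pics/t7.png",f["img"])
g2=bot.grab_frame("side");cv2.imwrite("pics/s7.png",cv2.resize(g2["img"][100:250,110:310],None,fx=4,fy=4))
```

```text
True [0.4980718  0.22496257 0.02375128]
28.0917
far (array([606.8, 226.3]), array([87.2, 48.7]), 1.4, 86.3, 592) [0.60229208 0.22680753]
near (array([506.6, 224.6]), array([111.6,  48.7]), 0.8, 86.0, 746) [0.49830792 0.22499247]
low (array([550.5, 225.2]), array([302.6,  48.7]), 0.8, 50.4, 752)
short (array([ 444.3, -273.2]), array([61.8, 49.1]), -14.2, 34.9, 423) (array([ 454.7, -276.7]), array([49.3, 40.2]), 77.0, 34.8, 258)
spool (array([608.6, -12. ]), array([45.8, 44. ]), 89.5, 31.2, 208) (array([608.4, -11.9]), array([45.9, 43.6]), 89.9, 31.5, 210)
tub (array([791. , -74.1]), array([61. , 60.9]), 84.9, 38.5, 215) (array([790.3, -73.9]), array([61.2, 61. ]), -0.9, 38.0, 218)
pcb (array([401.4, 453.1]), array([75.4, 54.2]), 10.6, 19.5, 217) (array([401.4, 452.9]), array([75.6, 53.7]), 9.6, 19.6, 215)
meter (array([ 664.9, -392.1]), array([150.8,  78.7]), 6.1, 35.7, 1480) (array([ 665., -392.]), array([150.2,  78.2]), 5.9, 35.7, 1477)
```

View pics/t7.png

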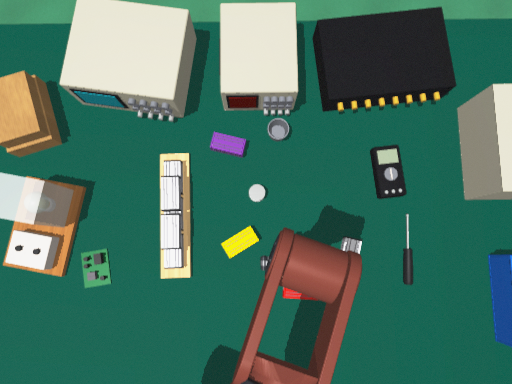

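View pics/s7.png

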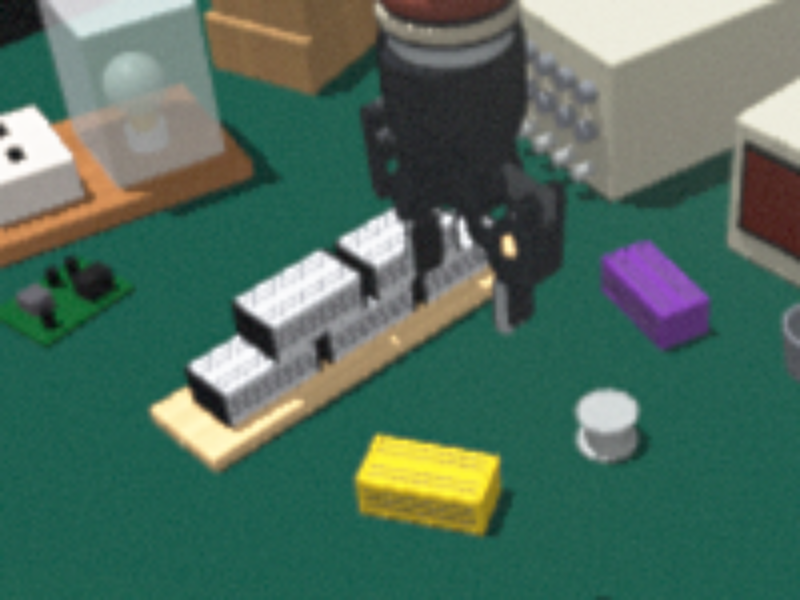

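My crop split (row 207) cut across the gap between the two laid modules. I'll re-measure with the split at the gap, about row 211, and with the short module unobstructed, then hand in.

Run:
```python
from bench import bot
from h import *
bot.move_pose([.40,.0,.25],quat(180))
f=bot.grab_frame("top");W=cloud(f)
w=W[150:280,150:200].reshape(-1,3);w=w[(w[:,2]>.075)&(w[:,2]<.1)]
for n,m in(("far",w[:,0]>.5503),("near",w[:,0]<.5503)):
    c,s,a=cv2.minAreaRect((w[m][:,:2]*1000).astype(np.float32));print(n,c,s,a,np.ptp(w[m][:,2]))
print("short",rect(W,(335,230,370,266),.012,.06))
print(bot.get_state()['time']);bot.finish_job()
```

```text
far (602.1958618164062, 226.1020050048828) (96.5538558959961, 48.557945251464844) 0.9925141334533691 0.018582338298018586
near (498.3456726074219, 224.6974334716797) (95.22897338867188, 48.533042907714844) 0.9567192196846008 0.01714805796318486
short (array([ 444.2, -273.9]), array([62.3, 48.9]), -14.5, 35.0, 425)
28.6667
the job is handed in; nothing more can be done
```

I laid both loose full-length modules on the first course, one centred over each gap, and handed the job in at about 28.7 s of the 64 s allowed. No verdict was reported.

**Placement:** in the last top-camera check, both modules were within 1 mm of target and within about 0.1° of the row direction. Their top faces measured 86 mm above the bench, against a nominal 87 mm.

| Gap | Measured centre (mm) | Target (mm) |
|---|---|---|
| far | (602.2, 226.1) | (602.3, 226.8) |
| near | (498.3, 224.7) | (498.3, 225.0) |

**Rest of the bench:** the first-course row as a whole measured within 1 mm of where it started. The short module, spool, tub, circuit board and meter measured within 1 mm too. I only checked the screwdriver by eye, and it looked unmoved.

**What disagreed or went wrong:**
- **First grasp missed:** it closed above module A without touching it. The depth images showed the real fingertips about 37 mm farther back than the reported TCP at that opening, so I corrected for this and both grasps then held.
- **Camera difference:** the side camera read positions along the row about 2 mm lower than the top camera, which is within the stated calibration. I used the top camera throughout.
- **Bad reading:** one check after placing B cut across the gap between the two laid modules and gave false centres. The table shows the repeated measurement.
- **Level not measured directly:** the depth spread over each laid module was 17–19 mm, probably from side-face pixels. I judged level from the pictures and the module heights.

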